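# Push a spoil lump through the flap of the debris chute

### The arm

A 6-joint arm with a two-finger parallel gripper is mounted at the origin on a cart in front of the work surface, level with it; the furniture and walls round the work are solid. World frame = base frame: x ahead of the robot, y to its left, z up, the work surface at z = 0. Lengths are in m, angles in rad, forces in N, time in s.
With the tool pointing down it reaches from about 0.3 to 0.875 m from the base axis. Payload 6.4 kg.
Tool frame: the origin (TCP) lies midway between the tips of the shut fingers; the grasp point (between the pads) lies 19 mm behind it; x points along the fingers, y is the direction in which the jaws open and shut, and the axes are right-handed (so a half turn about x gives the same grasp; the last joint's range is limited). The gripper opens to 85 mm and grips with 20 to 120 N. Pads are 22 mm wide; open, the fingers measure 114 mm over their backs; the gripper's body (76 mm by 85 mm) begins 54 mm behind the grasp point. The pads swing forward as they close: fully open they stand 13 mm farther back than shut.
Start: joints at [-1.321, 0.181, 1.607, -0, 1.354, -0.206], TCP at [0.253, -0.516, 0.231] pointing down, gripper open.
Joint ranges: [-2.99, 2.99], [-0.89, 2.07], [0.3, 2.58], [-1.14, 4.28], [0, 2.63], [-3.12, 3.12]. Speed limits (rad/s): [2.57, 2.57, 3.01, 3.14, 3.14, 3.14].

### API

Orientations are given as a unit quaternion [w, x, y, z].
In Python, from bench import ctrl gives the robot as it stands.
- The arm moves only by the tool servo_tool, never from a script. Its argument "targets" is a list of rows, each a list of 7 numbers: the turn, a rotation vector about the tool's x, y, z in rad, then the shift along the tool's x, y, z in mm, then the opening, from -1 (shut) to 1 (fully open). A call has exactly 8 rows; each row is the pose to reach, as a shift and turn from the pose measured when the call began, along the tool's axes at that moment; what a row does not reach only later rows make up. A row lasts 1/8 s, in which the tool goes at most 62.5 mm and 10.7 degrees, less where a joint would pass 70% of its speed; a pose out of reach is approached as far as the arm can. A call with a gripper value outside its range is refused whole. The fingers move at their own pace and stop on an object; the grip force is fixed at half the most. Time passes only in rows, so rows that repeat a pose let the fingers close, or fill a call up. It gives the time, the measured TCP pose, the force and the opening at its end, in the units of the state.
- ctrl.get_obs(): the state, without advancing time (a new reading comes with each control period).
- ctrl.camera(name): name is "side" or "top"; returns a dict with "pixels" (420x560x3 uint8, blue, green, red), "intrinsics" (3x3 intrinsics, pixels), "R" (3x3) and "t" (3): a world point X has camera coordinates R X + t. Camera axes: x right, y down, z forward; pixel columns grow to the right and rows downward; lengths in m; the calibration is good to about 2 mm. A picture is of the moment at which its call begins. There is no depth.
- ctrl.hand_in(): hands the job in, once; it reports no verdict.
The state is a dict: "time_s": time; "q": joint angles; "dq": joint speeds; "joint_efforts": joint torques, N m; "eef_pos": TCP position; "eef_rot": TCP orientation; "wrist_force": force on the tool from outside, world axes, zero at the start; "torque": the same for the moment, N m; "opening": opening from 0.0 (shut) to 1.0 (fully open).
Only numpy, scipy, OpenCV 4.12 (cv2) and the standard library are available. Lean on these libraries where they do the work, as an engineer would, in place of code of your own. Each camera call takes 0.05 s, during which the arm holds its last target.

### The job

Clear the loose lump of rock off the feed table of the grey debris chute: push it with the fingertips, without lifting it, under the yellow swing flap until it drops into the catch bin behind. Then draw the fingers back out so that the flap falls fully shut, and leave the bones, the other stone and the vial where they are.

Things in the scene. Friction and masses are not known exactly. Their poses are not given: they have to be found in the camera images.
- chute: Grey steel debris chute fixed on the bench, 325 mm long, 150 mm wide. Origin: on the bench top, right under the middle of the shut flap; x = feed direction (from the robot's side through the flap), y = left, z = up. Lane 130 mm wide (y = -65 to 65 mm) between fences 20 mm higher than the table (x = -150 mm to the flap) and then cheeks 134 mm high (from x = -5 mm on).
- table_end (a point): middle of the far end of the bare steel feed table, on its top: chute x = 22 mm, z = 60 mm. The table is level and reaches from chute x = -163 mm to here, 22 mm past the flap; the lump tips over this end into the bin by itself once its middle is pushed a few mm (up to 8) past it
- hinge (a point): middle of the flap's hinge rod: chute x = 0, z = 122 mm, 62 mm above the table. A hood over it reaches from chute x = -5 to 21 mm and up to z = 136 mm, so fingers that follow the lump under the flap should lean, tips forward
- bin (a point): middle of the catch bin's floor (chute x = 100 mm, z = 14 mm); a steep slide leads from the table's end to it; bin open on top, inside from chute x = 43 to 156 mm, back wall 100 mm high
- flap (a joint): yellow swing flap across the lane, 124 mm wide, hung from its upper edge, light (90 g); 0 rad = shut (hanging plumb, its rubber lip 5 mm above the table), grows as its lower edge is pushed forward into the chute (up to 1.5 rad); it falls shut by its weight in about a second once nothing holds it open
- flap_lip (a point): middle of the lower edge of the yellow flap
- lump: flat pinkish-tan rough lump of matrix rock, 58 x 56 x 29 mm, about 0.12 kg, lying loose on the feed table in front of the flap; origin: centre of its underside, z up
- shell_bone: tan curved piece of fossil bone wall, 112 x 105 x 32 mm, on the bench to the right of the chute; origin: centre of its underside; stays where it is
- toe: tan small fossil toe bone, 67 x 82 x 30 mm, on the bench to the right of the chute; origin: centre of its underside; stays where it is
- block: rounded tan stone, 44 x 60 x 46 mm, on the bench to the right of the chute; origin: centre of its underside; stays where it is
- vial: specimen vial with blue cap, 32 mm across, 64 mm high, standing on the bench to the left of the chute; origin: centre of its underside; stays where it is

How it is judged:
By the outcome, as a careful person would: the job done as asked, in the order asked, and still so for the second after the job is handed in, with the robot touching nothing.
It also fails if it takes over 38 s, if anything falls off the work surface, if the arm or the gripper's body presses on something with over 40 N, if the wrist force passes 120 N, or if a joint passes its speed limit or range.

## Working session

There is one attempt and no reset: what is moved stays moved. The work goes in short steps, Python scripts to look and compute and a tool call to move; the robot and the scene stay as the last step left them, time stands still between calls to the robot, and variables do not carry over. Pictures are saved under pics/ and viewed, and the job is handed in when it is done.

Besides the shell and the picture viewer there is one more tool, called after "Emit:" as a command line: name --pt "numbers of a row" for each row, then --argument value for the rest. servo_tool: Moves the arm, as the interface text tells. Its arguments: {"type":"object","properties":{"targets":{"type":"array","items":{"type":"array","items":{"type":"number"}}}},"required":["targets"]}

```bash
mkdir -p pics; cat > h.py <<'E'
import numpy as np, cv2
from bench import ctrl
def snap(n,fn):
    c=ctrl.camera(n); cv2.imwrite('pics/'+fn,c['pixels']); np.savez('cal_'+n,K=c['intrinsics'],R=c['R'],t=c['t']); return c
def cal(n):
    d=np.load('cal_'+n+'.npz'); return d['K'],d['R'],d['t']
def proj(n,X):
    K,R,t=cal(n); p=(K@(R@np.atleast_2d(X).T+np.array(t).reshape(3,1))); return (p[:2]/p[2]).T
def onz(n,uv,z):
    K,R,t=cal(n); t=np.array(t).ravel(); d=R.T@np.linalg.inv(K)@np.array([uv[0],uv[1],1.]); o=-R.T@t
    return o+d*(z-o[2])/d[2]
E
python3 - <<'E'
from h import *
for n in('side','top'):
    c=snap(n,n+'0.png'); print(n,-c['R'].T@np.ravel(c['t']),c['R'][2])
o=ctrl.get_obs(); print(o['time_s'],o['eef_pos'],o['eef_rot'],o['wrist_force'])
E
```

```text
side [0.2630105  1.01819594 0.60391036] [ 0.32220172 -0.81476223 -0.48202548]
top [0.53705542 0.11677606 1.47388238] [ 0.04145288  0.0170968  -0.99899417]
0.1 [ 0.25299228 -0.51579179  0.23048278] [-0.15920587 -0.68880979 -0.16032167  0.68883345] [ 0.38729665 -0.09634918 -0.52435212]
```

```bash
ls; ls pics
```

```text
cal_side.npz
cal_top.npz
h.py
pics
side0.png
top0.png
```

View pics/side0.png

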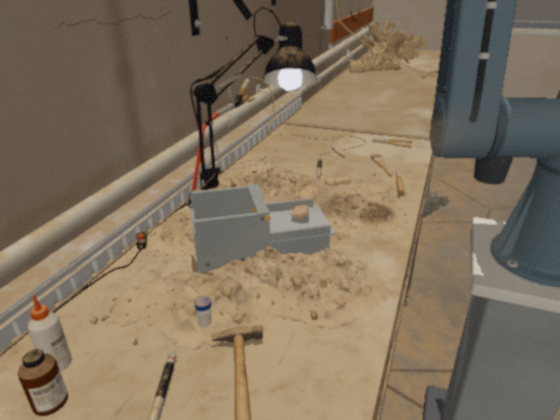

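View pics/top0.png

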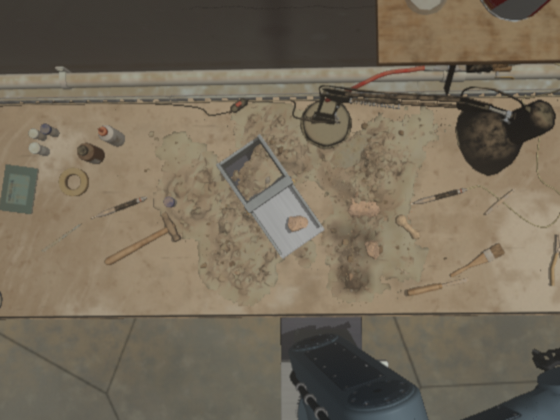

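```bash
python3 - <<'E'
import cv2
a=cv2.imread('pics/top0.png')[125:265,205:345]; cv2.imwrite('pics/topc.png',cv2.resize(a,(700,700)[:2],interpolation=cv2.INTER_CUBIC)[:600])
b=cv2.imread('pics/side0.png')[170:290,180:340]; cv2.imwrite('pics/sidec.png',cv2.resize(b,(800,600),interpolation=cv2.INTER_CUBIC))
E
```

```text
(no output)
```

View pics/topc.png

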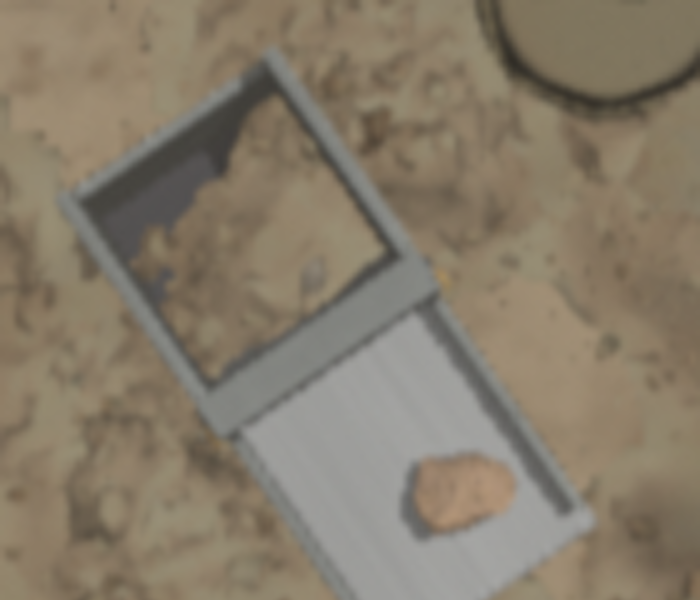

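View pics/sidec.png

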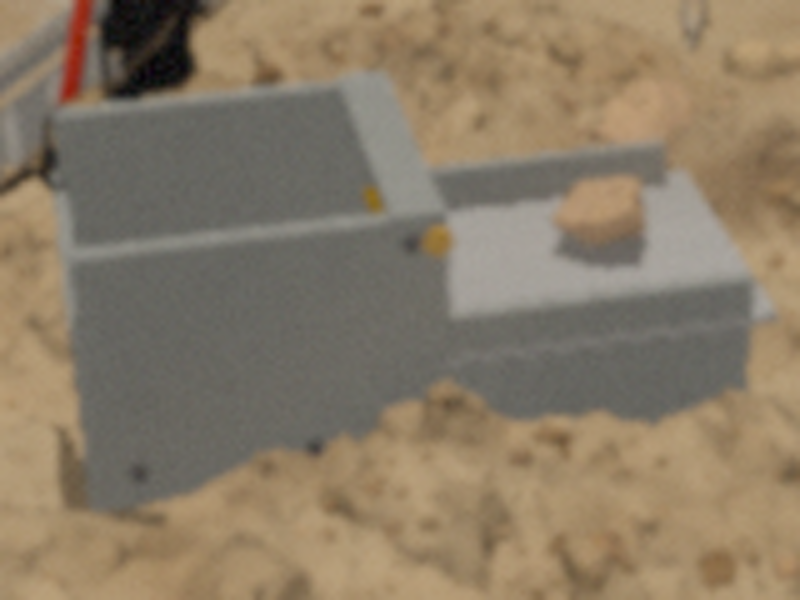

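```bash
cat > fit.py <<'E'
from h import *
from scipy.optimize import least_squares
P=[('top',(-5,75,136),(230,437)),('top',(-5,-75,136),(440,292)),('top',(162,75,134),(63,195)),('top',(162,-75,134),(270,50)),('top',(-150,-75,80),(595,518)),
('side',(162,75,134),(70,257)),('side',(-5,75,136),(447,217)),('side',(-150,75,80),(750,280)),('side',(-150,-65,80),(663,148))]
def w(p,c):
    x,y,a=p; c=np.array(c)/1000; return np.array([x+np.cos(a)*c[0]-np.sin(a)*c[1],y+np.sin(a)*c[0]+np.cos(a)*c[1],c[2]])
org={'top':np.array([205,125]),'side':np.array([180,170])}
def f(p): return np.concatenate([proj(n,w(p,c))[0]-(org[n]+np.array(q)/5) for n,c,q in P])
o=np.array([.5,.1])
best=min((least_squares(f,[.55,.1,a]) for a in (0,1.,2,-1)),key=lambda r:r.cost)
p=best.x; print(p,np.degrees(p[2])); print(f(p).reshape(-1,2).round(1))
np.save('chute.npy',p)
E
python3 fit.py
python3 - <<'E'
from fit import *
def inv(X):
    d=X[:2]-p[:2];c,s=np.cos(p[2]),np.sin(p[2]); return np.array([c*d[0]+s*d[1],-s*d[0]+c*d[1]])*1000
# lump centre in top
for q in [(465,492),(412,495),(518,490),(425,458),(430,533),(500,455),(515,505)]:
    print(q,inv(onz('top',org['top']+np.array(q)/5,.075)).round(0))
for q in [(600,212)]:
    print(inv(onz('side',org['side']+np.array(q)/5,.075)).round(0))
E
```

```text
[0.63304889 0.17732961 0.58730184] 33.64991650285479
[[-1.8  0.8]
 [ 1.3 -1. ]
 [-2.2 -0.7]
 [ 1.2 -2.2]
 [-1.  -2.4]
 [-0.3  0.4]
 [ 1.1 -1.3]
 [ 2.2  0.1]
 [ 2.2 -0.4]]
[0.63304889 0.17732961 0.58730184] 33.64991650285479
[[-1.8  0.8]
 [ 1.3 -1. ]
 [-2.2 -0.7]
 [ 1.2 -2.2]
 [-1.  -2.4]
 [-0.3  0.4]
 [ 1.1 -1.3]
 [ 2.2  0.1]
 [ 2.2 -0.4]]
(465, 492) [-103.  -21.]
(412, 495) [-88.   5.]
(518, 490) [-119.  -46.]
(425, 458) [-74. -13.]
(430, 533) [-111.    9.]
(500, 455) [-97. -49.]
(515, 505) [-126.  -40.]
[-97. -14.]
```

```bash
cat > fit.py <<'E'
from h import *
from scipy.optimize import least_squares
def P(h,b): return [('top',(-5,h,136),(230,437)),('top',(-5,-h,136),(440,292)),('top',(b,h,134),(63,195)),('top',(b,-h,134),(270,50)),('top',(-150,-h,80),(595,518)),
('side',(b,h,134),(70,257)),('side',(-5,h,136),(447,217)),('side',(-150,h,80),(750,280)),('side',(-150,-65,80),(663,148))]
def w(p,c):
    x,y,a=p[:3]; c=np.array(c)/1000; return np.array([x+np.cos(a)*c[0]-np.sin(a)*c[1],y+np.sin(a)*c[0]+np.cos(a)*c[1],c[2]])
org={'top':np.array([205,125]),'side':np.array([180,170])}
def f(p): return np.concatenate([proj(n,w(p,c))[0]-(org[n]+np.array(q)/5) for n,c,q in P(p[3],p[4])])
p=least_squares(f,[.63,.17,.6,75,160],x_scale=[.01,.01,.1,5,5]).x
def inv(X):
    d=X[:2]-p[:2];c,s=np.cos(p[2]),np.sin(p[2]); return np.array([c*d[0]+s*d[1],-s*d[0]+c*d[1]])*1000
np.save('chute.npy',p)
if __name__=='__main__':
  print(p,np.degrees(p[2])); print(f(p).reshape(-1,2).round(1))
  for q in [(465,492),(412,495),(518,490),(425,458),(430,533),(500,455),(515,505)]:
    print(q,inv(onz('top',org['top']+np.array(q)/5,.075)).round(0))
  print(inv(onz('side',org['side']+np.array((600,212))/5,.075)).round(0))
  import itertools
  for n in ('top','side'):
    c=cv2.imread('pics/%s0.png'%n); o=org[n]; W,H=(140,120) if n=='top' else (160,120)
    if n=='top': H=140
    im=cv2.resize(c[o[1]:o[1]+H,o[0]:o[0]+W],(W*5,H*5),interpolation=cv2.INTER_CUBIC)
    def ln(a,b,col):
        A,B=[tuple(((proj(n,w(p,x))[0]-o)*5).astype(int)) for x in(a,b)]; cv2.line(im,A,B,col,1)
    for s in(65,-65):
        ln((-163,s,60),(-5,s,60),(255,0,0)); ln((-150,s,80),(-5,s,80),(0,255,0)); ln((-5,s,134),(156,s,134),(0,0,255))
    ln((-163,-65,60),(-163,65,60),(255,0,0));ln((-5,-65,136),(-5,65,136),(0,0,255));ln((21,-65,136),(21,65,136),(0,0,255));ln((156,-65,134),(156,65,134),(0,0,255))
    ln((-40,0,60),(-150,0,60),(255,0,255))
    cv2.imwrite('pics/ov_%s.png'%n,im[:600] if n=='side' else cv2.resize(im,(600,600)))
E
python3 fit.py
```

```text
[  0.63376265   0.17818338   0.58931595  71.30581964 158.48714931] 33.76531685510628
[[-1.  -0.2]
 [-0.1 -0.6]
 [-0.8 -0.5]
 [ 0.4 -0.6]
 [-2.3 -2. ]
 [ 0.8 -0.5]
 [ 0.4 -2. ]
 [ 1.3 -0.6]
 [ 1.7 -0.4]]
(465, 492) [-104.  -21.]
(412, 495) [-89.   5.]
(518, 490) [-121.  -47.]
(425, 458) [-75. -13.]
(430, 533) [-112.    9.]
(500, 455) [-98. -49.]
(515, 505) [-127.  -40.]
[-98. -15.]
```

View pics/ov_top.png

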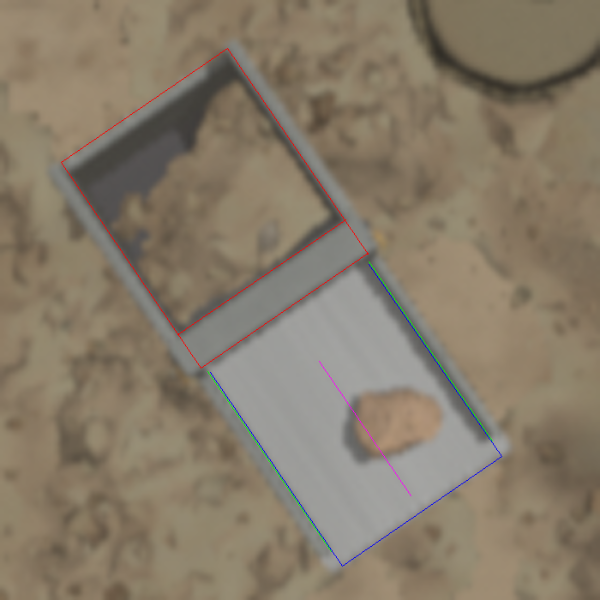

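View pics/ov_side.png

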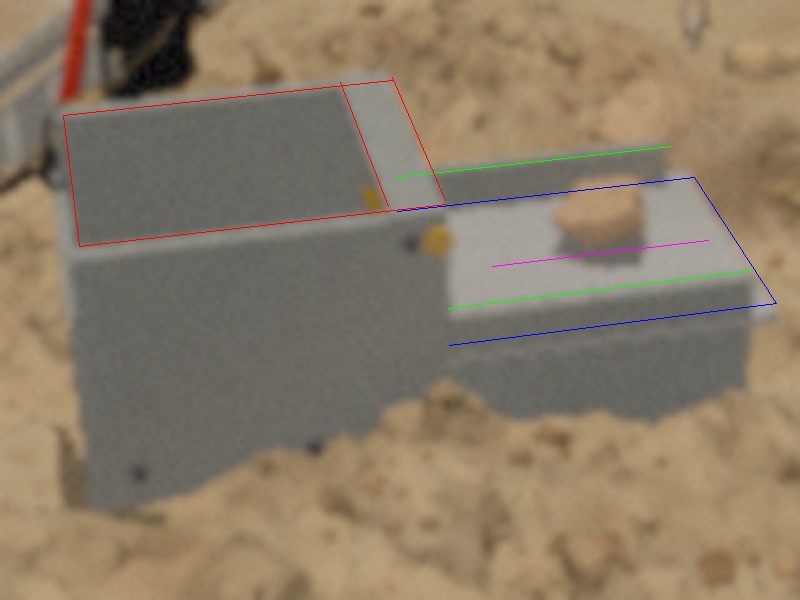

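```bash
cat > g.py <<'E'
from fit import *
from scipy.spatial.transform import Rotation as Ro
def Rq(q): return Ro.from_quat([q[1],q[2],q[3],q[0]])
def goal(x,y,z,lean=45,sgn=None):
    o=ctrl.get_obs(); R0=Rq(o['eef_rot']); a=p[2]; L=np.radians(lean)
    f=np.array([np.cos(a),np.sin(a),0]); l=np.array([-np.sin(a),np.cos(a),0]); u=np.array([0,0,1.])
    ax=np.sin(L)*f-np.cos(L)*u
    for s in ((1,-1) if sgn is None else (sgn,)):
        ty=s*l; M=np.stack([ax,ty,np.cross(ax,ty)],1)
        rv=(R0.inv()*Ro.from_matrix(M)).as_rotvec()
        X=w(p,(x,y,z)); d=R0.inv().apply(X-np.array(o['eef_pos']))*1000
        print('goal',s,X.round(3),'rv',rv.round(3),'deg',np.degrees(np.linalg.norm(rv)).round(1),'shift',d.round(1))
def st():
    o=ctrl.get_obs(); e=np.array(o['eef_pos']); ax=Rq(o['eef_rot']).as_matrix(); 
    print('t',round(o['time_s'],2),'chute',inv(e).round(1),round(e[2]*1000,1),'axis lean',np.degrees(np.arccos(-ax[2,0])).round(1),'q',np.round(o['q'],2),'F',np.round(o['wrist_force'],1),'op',round(o['opening'],2))
E
python3 -c "
from g import *
st();goal(-165,-20,150)
M=Rq(ctrl.get_obs()['eef_rot']).as_matrix();print(M.round(2))"
```

```text
t 0.1 chute [-702.2 -365.3] 230.5 axis lean 0.1 q [-1.32  0.18  1.61  0.    1.35 -0.21] F [ 0.4 -0.1 -0.5] op 1.0
goal 1 [0.508 0.07  0.15 ] rv [ 2.787 -0.075 -1.154] deg 172.9 shift [  81.3 -413.6 -486.5]
goal -1 [0.508 0.07  0.15 ] rv [-0.127  0.784 -0.051] deg 45.6 shift [  81.3 -413.6 -486.5]
[[-0.    0.44 -0.9 ]
 [ 0.   -0.9  -0.44]
 [-1.   -0.   -0.  ]]
```

Emit:
servo_tool --pt "-0.13 0.78 -0.05 20 -414 -487 -0.3" --pt "-0.13 0.78 -0.05 20 -414 -487 -0.3" --pt "-0.13 0.78 -0.05 20 -414 -487 -0.3" --pt "-0.13 0.78 -0.05 20 -414 -487 -0.3" --pt "-0.13 0.78 -0.05 20 -414 -487 -0.3" --pt "-0.13 0.78 -0.05 20 -414 -487 -0.3" --pt "-0.13 0.78 -0.05 20 -414 -487 -0.3" --pt "-0.13 0.78 -0.05 20 -414 -487 -0.3"

```text
time_s: 1.1
eef_pos: [0.4526, -0.0564, 0.2155]
eef_rot: [0.113, 0.883, 0.268, -0.368]
wrist_force: [1.4, 0.3, -0.3]
opening: 0.348
```

```bash
python3 -c "
from g import *
st();goal(-160,-20,130,45,-1)"
```

```text
t 1.1 chute [-281.   -94.4] 215.5 axis lean 44.8 q [-0.97 -0.31  2.31  0.83  1.27 -0.3 ] F [ 1.4  0.3 -0.3] op 0.35
goal -1 [0.512 0.073 0.13 ] rv [ 0.002  0.004 -0.001] deg 0.2 shift [145.9 -74.4 -25.8]
```

Emit:
servo_tool --pt "0 0 0 40 -20 -10 -0.3" --pt "0 0 0 80 -40 -20 -0.3" --pt "0 0 0 120 -60 -26 -0.3" --pt "0 0 0 146 -74 -26 -0.3" --pt "0 0 0 146 -74 -26 -0.3" --pt "0 0 0 146 -74 -26 -0.3" --pt "0 0 0 146 -74 -26 -0.3" --pt "0 0 0 146 -74 -26 -0.3"

```text
time_s: 2.1
eef_pos: [0.5129, 0.0712, 0.1308]
eef_rot: [0.113, 0.884, 0.267, -0.367]
wrist_force: [-0.1, -0.1, -0.8]
opening: 0.349
```

```bash
python3 -c "
from g import *
st();goal(-150,-20,77,45,-1)
for n in('top','side'): snap(n,n+'1.png')
a=cv2.imread('pics/top1.png')[125:265,205:345];b=cv2.imread('pics/side1.png')[150:290,180:340]
cv2.imwrite('pics/c1.png',np.hstack([cv2.resize(a,(380,380),interpolation=2),cv2.resize(b,(420,380),interpolation=2)]))"
```

```text
t 2.1 chute [-160.   -21.7] 130.8 axis lean 44.8 q [-0.53 -0.08  2.34  1.07  0.81 -0.29] F [-0.1 -0.1 -0.8] op 0.35
goal -1 [0.52  0.078 0.077] rv [ 0.002  0.003 -0.003] deg 0.3 shift [45.2 -1.9 30.9]
```

View pics/c1.png

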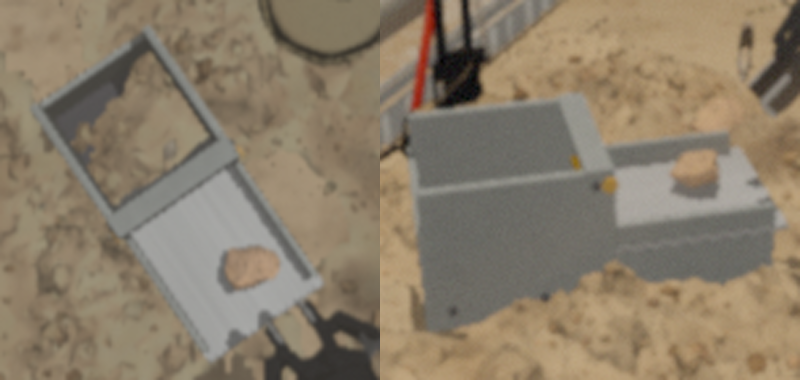

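Emit:
servo_tool --pt "0 0 0 12 0 8 -0.3" --pt "0 0 0 24 0 16 -0.3" --pt "0 0 0 36 0 25 -0.3" --pt "0 0 0 45 0 31 -0.3" --pt "0 0 0 45 0 31 -0.3" --pt "0 0 0 45 0 31 -0.3" --pt "0 0 0 45 0 31 -0.3" --pt "0 0 0 45 0 31 -0.3"

```text
time_s: 3.2
eef_pos: [0.5211, 0.0767, 0.0773]
eef_rot: [0.113, 0.884, 0.267, -0.367]
wrist_force: [0.8, -0.3, 0.3]
opening: 0.352
```

```bash
cat > v.py <<'E'
import sys
from g import *
k=sys.argv[1]; st()
for n in('top','side'): snap(n,n+k+'.png')
a=cv2.imread('pics/top%s.png'%k)[125:265,205:345];b=cv2.imread('pics/side%s.png'%k)[170:290,210:350]
cv2.imwrite('pics/c%s.png'%k,np.hstack([cv2.resize(a,(360,380),interpolation=2),cv2.resize(b,(440,380),interpolation=2)]))
g=list(map(float,sys.argv[2:])); goal(*g,45,-1)
E
python3 v.py 2 -110 -20 73
```

```text
t 3.2 chute [-150.1  -21.7] 77.3 axis lean 44.8 q [-0.5   0.1   2.33  1.24  0.72 -0.51] F [ 0.8 -0.3  0.3] op 0.35
goal -1 [0.553 0.1   0.073] rv [ 0.002  0.003 -0.003] deg 0.3 shift [ 31.2  -1.6 -25.6]
```

View pics/c2.png

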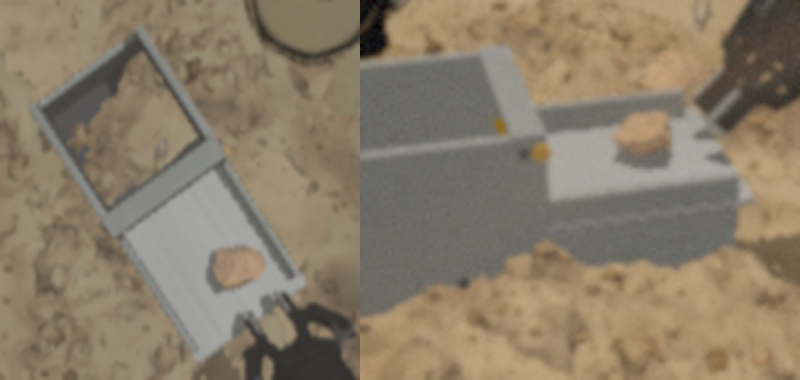

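Emit:
servo_tool --pt "0 0 0 4 0 -1 -0.3" --pt "0 0 0 8 0 -5 -0.3" --pt "0 0 0 12 0 -9 -0.3" --pt "0 0 0 16 0 -13 -0.3" --pt "0 0 0 20 0 -17 -0.3" --pt "0 0 0 24 0 -20 -0.3" --pt "0 0 0 28 0 -23 -0.3" --pt "0 0 0 31 0 -26 -0.3"

```text
time_s: 4.3
eef_pos: [0.5551, 0.0992, 0.0738]
eef_rot: [0.113, 0.884, 0.267, -0.367]
wrist_force: [-2.9, -1.5, 4.5]
opening: 0.351
```

```bash
python3 v.py 3 -60 -20 73
```

```text
t 4.3 chute [-109.3  -22. ] 73.8 axis lean 44.9 q [-0.39  0.18  2.25  1.29  0.65 -0.47] F [-2.9 -1.5  4.5] op 0.35
goal -1 [0.595 0.128 0.073] rv [ 0.002  0.002 -0.003] deg 0.3 shift [ 35.3  -1.9 -34.4]
```

View pics/c3.png

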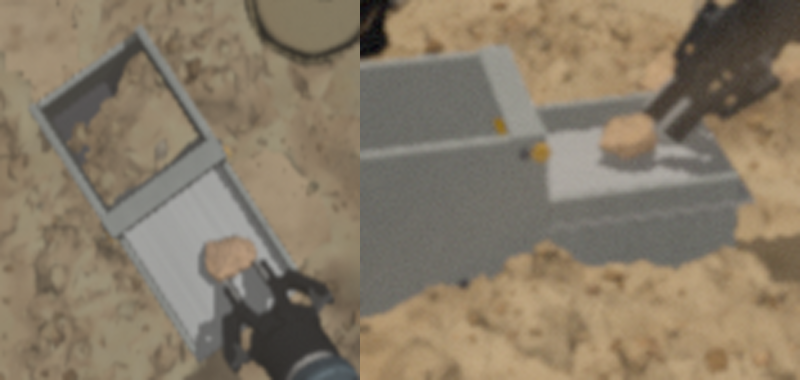

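Emit:
servo_tool --pt "0 0 0 3 0 -6 -0.3" --pt "0 0 0 8 0 -10 -0.3" --pt "0 0 0 12 0 -14 -0.3" --pt "0 0 0 17 0 -19 -0.3" --pt "0 0 0 21 0 -23 -0.3" --pt "0 0 0 26 -1 -28 -0.3" --pt "0 0 0 30 -1 -32 -0.3" --pt "0 0 0 34 -1 -36 -0.3"

```text
time_s: 5.4
eef_pos: [0.5959, 0.1279, 0.075]
eef_rot: [0.113, 0.884, 0.267, -0.367]
wrist_force: [-0.1, 0.0, 1.4]
opening: 0.351
```

```bash
python3 v.py 4 -25 -20 75
```

```text
t 5.4 chute [-59.4 -20.8] 75.0 axis lean 44.9 q [-0.28  0.25  2.15  1.31  0.59 -0.39] F [-0.1  0.   1.4] op 0.35
goal -1 [0.624 0.148 0.075] rv [ 0.003  0.002 -0.003] deg 0.3 shift [ 24.3  -0.9 -24.2]
```

View pics/c4.png

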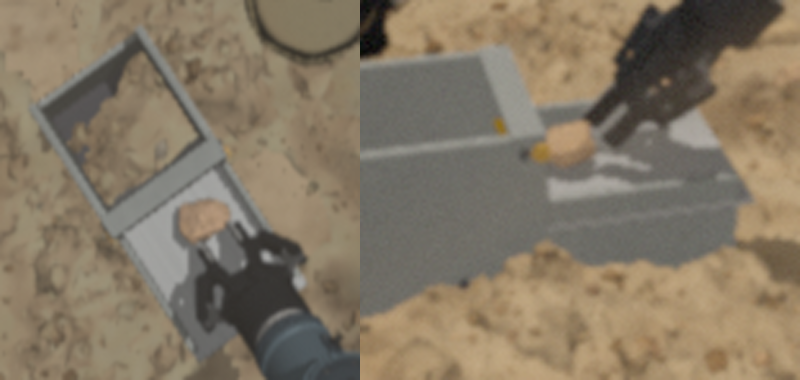

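Emit:
servo_tool --pt "0 0 0 3 0 -3 -0.3" --pt "0 0 0 6 0 -6 -0.3" --pt "0 0 0 9 0 -9 -0.3" --pt "0 0 0 12 0 -12 -0.3" --pt "0 0 0 15 0 -15 -0.3" --pt "0 0 0 18 0 -18 -0.3" --pt "0 0 0 21 0 -21 -0.3" --pt "0 0 0 24 0 -24 -0.3"

```text
time_s: 6.5
eef_pos: [0.6246, 0.1469, 0.0751]
eef_rot: [0.113, 0.884, 0.267, -0.367]
wrist_force: [-1.0, -0.9, 1.4]
opening: 0.35
```

```bash
python3 v.py 5 5 -20 75; python3 -c "
from g import *
print(inv(onz('top',(205+203*140/360,125+220*140/380),.08)))"
```

```text
t 6.5 chute [-25.  -20.9] 75.1 axis lean 44.9 q [-0.22  0.3   2.08  1.31  0.55 -0.34] F [-1.  -0.9  1.4] op 0.35
goal -1 [0.649 0.164 0.075] rv [ 0.003  0.002 -0.003] deg 0.3 shift [ 21.2  -0.9 -21. ]
[-40.83357785 -15.73158391]
```

View pics/c5.png

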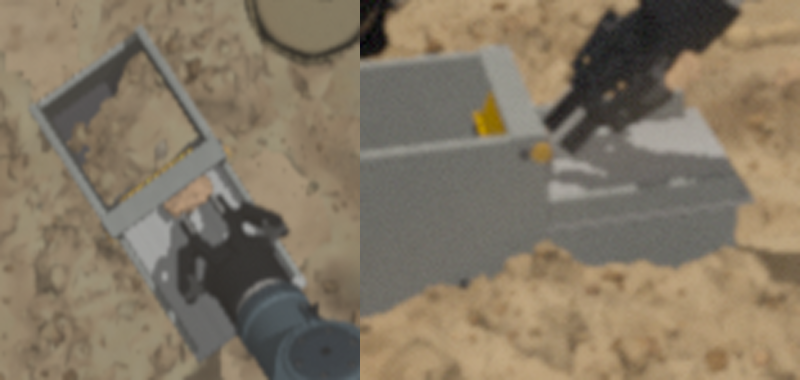

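Emit:
servo_tool --pt "0 0 0 3 0 -3 -0.3" --pt "0 0 0 6 0 -6 -0.3" --pt "0 0 0 9 0 -9 -0.3" --pt "0 0 0 12 0 -12 -0.3" --pt "0 0 0 14 0 -14 -0.3" --pt "0 0 0 17 0 -17 -0.3" --pt "0 0 0 19 0 -19 -0.3" --pt "0 0 0 21 0 -21 -0.3"

```text
time_s: 7.6
eef_pos: [0.6496, 0.1636, 0.0753]
eef_rot: [0.113, 0.884, 0.268, -0.366]
wrist_force: [-2.4, -1.8, 2.7]
opening: 0.349
```

```bash
python3 v.py 6 12 -20 75
```

```text
t 7.6 chute [  5.1 -20.9] 75.3 axis lean 44.9 q [-0.17  0.34  2.02  1.3   0.53 -0.28] F [-2.4 -1.8  2.7] op 0.35
goal -1 [0.655 0.168 0.075] rv [ 0.004  0.001 -0.003] deg 0.3 shift [ 5.1 -1.  -4.5]
```

View pics/c6.png

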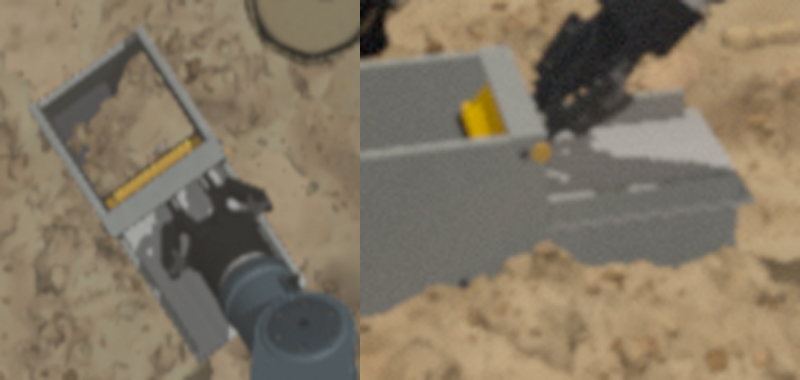

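Emit:
servo_tool --pt "0 0 0 2 0 -2 -0.3" --pt "0 0 0 4 0 -4 -0.3" --pt "0 0 0 5 0 -5 -0.3" --pt "0 0 0 6 0 -6 -0.3" --pt "0 0 0 6 0 -6 -0.3" --pt "0 0 0 6 0 -6 -0.3" --pt "0 0 0 6 0 -6 -0.3" --pt "0 0 0 6 0 -6 -0.3"

```text
time_s: 8.7
eef_pos: [0.6565, 0.1684, 0.075]
eef_rot: [0.113, 0.884, 0.268, -0.366]
wrist_force: [-0.5, 0.1, -0.1]
opening: 0.347
```

```bash
python3 v.py 7 16 -20 75
```

```text
t 8.7 chute [ 13.4 -20.7] 75.0 axis lean 44.9 q [-0.16  0.35  2.    1.29  0.52 -0.27] F [-0.5  0.1 -0.1] op 0.35
goal -1 [0.658 0.17  0.075] rv [ 0.003  0.002 -0.003] deg 0.3 shift [ 1.8 -0.9 -1.6]
```

View pics/c7.png

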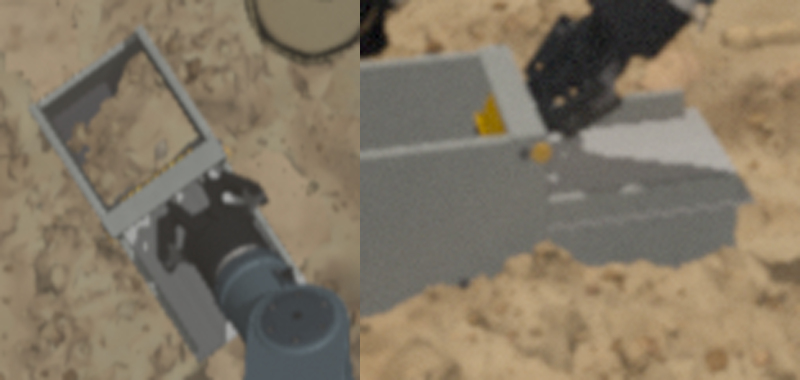

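```bash
python3 -c "
import cv2,numpy as np
r=[cv2.resize(cv2.imread('pics/top%s.png'%k)[130:205,212:292],(400,375),interpolation=2) for k in '07']
cv2.imwrite('pics/b7.png',np.hstack(r))"
```

```text
(no output)
```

View pics/b7.png

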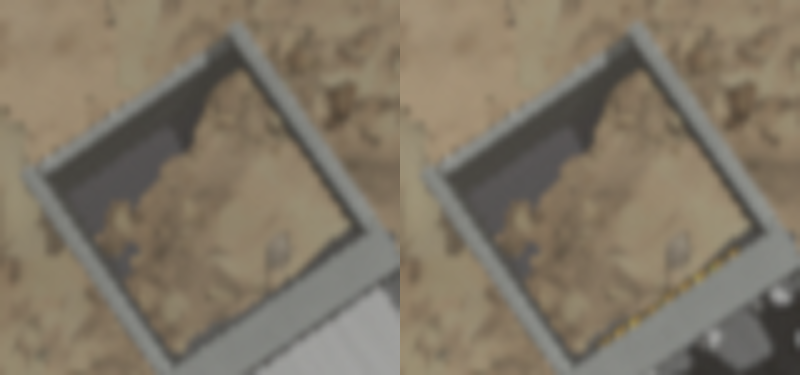

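Emit:
servo_tool --pt "0 0 0 2 0 -2 -0.3" --pt "0 0 0 4 0 -4 -0.3" --pt "0 0 0 4 0 -4 -0.3" --pt "0 0 0 4 0 -4 -0.3" --pt "0 0 0 4 0 -4 -0.3" --pt "0 0 0 4 0 -4 -0.3" --pt "0 0 0 4 0 -4 -0.3" --pt "0 0 0 4 0 -4 -0.3"

```text
time_s: 9.8
eef_pos: [0.6613, 0.1716, 0.0752]
eef_rot: [0.113, 0.884, 0.268, -0.366]
wrist_force: [-0.4, -0.2, -0.8]
opening: 0.352
```

```bash
python3 v.py 8 -80 -20 78;python3 -c "
import cv2,numpy as np
r=[cv2.resize(cv2.imread('pics/top8.png')[130:205,212:292],(400,375),interpolation=2),cv2.resize(cv2.imread('pics/side8.png')[180:255,185:265],(400,375),interpolation=2)]
cv2.imwrite('pics/b8.png',np.hstack(r))"
```

```text
t 9.8 chute [ 19.2 -20.8] 75.2 axis lean 44.9 q [-0.15  0.36  1.99  1.29  0.52 -0.26] F [-0.4 -0.2 -0.8] op 0.35
goal -1 [0.578 0.117 0.078] rv [ 0.003  0.002 -0.003] deg 0.3 shift [-72.   -0.9  68.3]
```

View pics/b8.png

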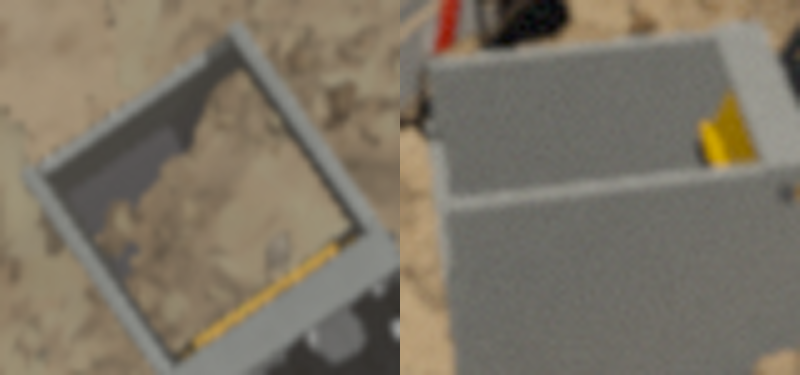

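Emit:
servo_tool --pt "0 0 0 -8 0 8 -0.3" --pt "0 0 0 -17 0 17 -0.3" --pt "0 0 0 -26 0 25 -0.3" --pt "0 0 0 -35 0 34 -0.3" --pt "0 0 0 -44 0 42 -0.3" --pt "0 0 0 -53 0 51 -0.3" --pt "0 0 0 -62 0 59 -0.3" --pt "0 0 0 -72 0 68 -0.3"

```text
time_s: 10.9
eef_pos: [0.5784, 0.116, 0.0783]
eef_rot: [0.113, 0.884, 0.268, -0.366]
wrist_force: [0.0, 0.2, -0.3]
opening: 0.349
```

```bash
python3 v.py 9 -210 -20 150
```

```text
t 10.9 chute [-80.5 -20.9] 78.3 axis lean 44.9 q [-0.33  0.21  2.2   1.3   0.62 -0.42] F [ 0.   0.2 -0.3] op 0.35
goal -1 [0.47  0.045 0.15 ] rv [ 0.002  0.002 -0.003] deg 0.3 shift [-142.1   -0.5   40.6]
```

View pics/c9.png

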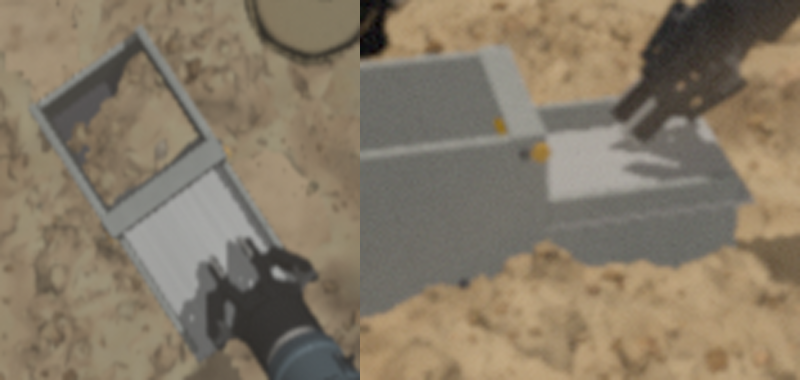

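Emit:
servo_tool --pt "0 0 0 -20 0 6 -0.3" --pt "0 0 0 -40 0 12 -0.3" --pt "0 0 0 -60 0 18 -0.3" --pt "0 0 0 -80 0 24 -0.3" --pt "0 0 0 -100 0 30 -0.3" --pt "0 0 0 -120 0 36 -0.3" --pt "0 0 0 -140 0 40 -0.3" --pt "0 0 0 -140 0 40 -0.3"

```text
time_s: 12.0
eef_pos: [0.4727, 0.0444, 0.1498]
eef_rot: [0.114, 0.884, 0.266, -0.366]
wrist_force: [0.8, -0.1, 0.0]
opening: 0.35
```

```bash
python3 v.py 10 -210 -20 150; python3 -c "
import cv2,numpy as np
r=[cv2.resize(cv2.imread('pics/side%s.png'%k)[180:255,185:265],(400,375),interpolation=2) for k in ('0','10')]
s=[cv2.resize(cv2.imread('pics/top%s.png'%k)[130:175,200:280],(400,225),interpolation=2) for k in ('0','10')]
cv2.imwrite('pics/b10.png',np.vstack([np.hstack(r),np.hstack(s)]))
a=cv2.imread('pics/top0.png').astype(int);b=cv2.imread('pics/top10.png').astype(int)
d=np.abs(a-b).sum(2); 
for nm,(r0,r1,c0,c1) in dict(bones=(190,270,340,425),vial=(190,212,160,182),bin=(130,205,212,292)).items(): print(nm,d[r0:r1,c0:c1].max(),(d[r0:r1,c0:c1]>60).sum())
"
```

```text
t 12.0 chute [-208.3  -21.7] 149.8 axis lean 44.9 q [-0.68 -0.24  2.42  0.97  0.95 -0.29] F [ 0.8 -0.1  0. ] op 0.35
goal -1 [0.47  0.045 0.15 ] rv [ 0.002  0.002 -0.004] deg 0.3 shift [-2.2 -0.9  0.9]
bones 185 159
vial 13 0
bin 16 0
```

View pics/b10.png

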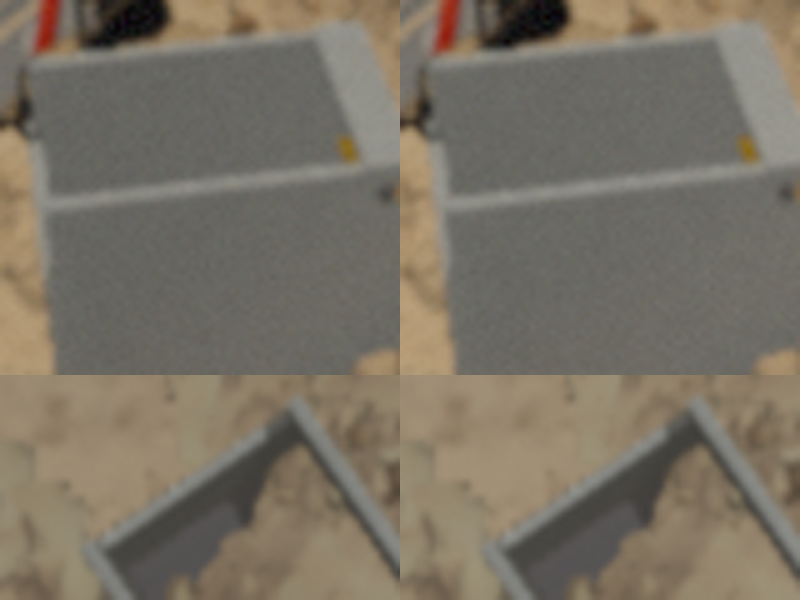

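View pics/top10.png

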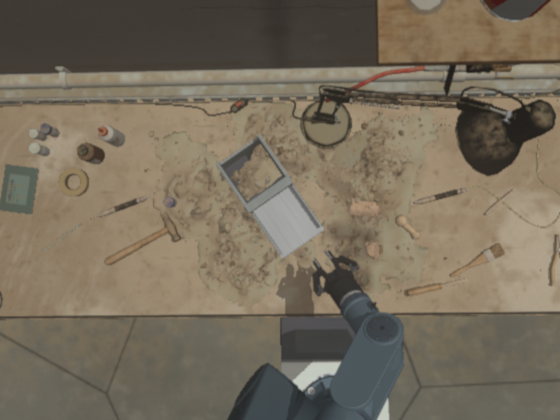

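```bash
python3 -c "
from g import *
snap('top','top11.png');snap('side','side11.png')
a=cv2.imread('pics/top0.png').astype(int);b=cv2.imread('pics/top11.png').astype(int)
d=np.abs(a-b).sum(2); ys,xs=np.nonzero(d[190:270,340:425]>60); print('diff box',xs.min()+340,xs.max()+340,ys.min()+190,ys.max()+190)
print('bones',d[195:250,345:425].max(),'table diff',(d[180:260,250:325]>40).sum())
r=[cv2.resize(cv2.imread('pics/side%s.png'%k)[170:290,180:260+80],(400,300),interpolation=2) for k in ('0','11')]
t=[cv2.resize(cv2.imread('pics/top%s.png'%k)[190:265,240:340],(400,300),interpolation=2) for k in ('0','11')]
cv2.imwrite('pics/f11.png',np.vstack([np.hstack(r),np.hstack(t)]));st()"
```

```text
diff box 340 358 255 269
bones 14 table diff 347
t 12.2 chute [-207.8  -20.3] 148.6 axis lean 44.9 q [-0.68 -0.23  2.42  0.97  0.95 -0.29] F [-0.3  1.   0.4] op 0.35
```

View pics/f11.png

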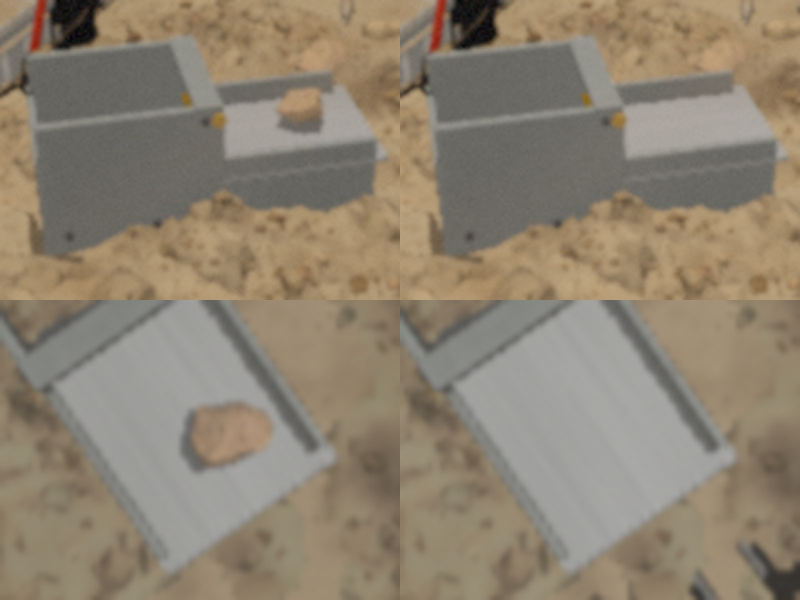

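```bash
python3 -c "
from bench import ctrl
print(ctrl.hand_in())"
```

```text
the job is handed in; nothing more can be done
None
```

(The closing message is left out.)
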